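# Clear and wind the clockwork bench turner

### The job

Get the clockwork bench turner ready for its next run: lift the black glass lump off its free-spinning plate and set it down on the flat ceramic tile, then wind the turner's key clockwise, a part turn at a time, until it comes up firm against its stop. Feel for the stop and do not force the key, leave it wound, and do not disturb the bottle, the bead stamp or the glass offcuts standing round about.

Things in the scene. Friction and masses are not known exactly. Their poses are not given: they have to be found in the camera images.
- turner: The turner's grey frame, fixed on the bench: a slab 130 (x) x 204 (y) mm, upper face 22 mm over the bench. Origin on the bench top, z up. In this frame the round plate's axis stands at (0, +45 mm), the winding key's axis at (0, -43 mm). A dark round cap (radius 36 mm) under the key reaches 28 mm high.
- plate_center (a point): Centre of the upper face of the turner's round aluminium plate: radius 65, 8 thick, upper face 68 over the bench (mm). Passive: it spins freely about its vertical axis at a touch. It overhangs the part of the key's sweep nearest to it: the key's wings pass under it, but fingers at the wings' height cannot.
- key_center (a point): On the vertical axis of the steel butterfly winding key, 44 mm over the bench; turns with the key. The key is a flat upright blade 7 mm thick (y), 90 long (x: 45 each side of the axis). Each wing ends in a disc of radius 12 centred 33 from the axis, 32 to 56 over the bench; the bar between is 37 to 51 over it; a hub of radius 8.5 on the axis reaches 59.
- key (a joint): Turn of the key in rad, growing clockwise seen from above (winding); at 0 (run down) its blade lies along the frame's x. Starts part wound; 3.3 to 5.3 rad remain. A brake holds it where let go. It stiffens from 0.12 to 0.20 N m (4 to 7 N at 30 mm); fully wound it meets a firm stop: force rises sharply.
- lump_center (a point): Centre of the lump of black scrap glass: a rough rounded block 34 (its x) x 52 (its y) x 26 (z) mm, about 80 g, loose, lying flat on the turner's plate, perhaps off its centre. This point is half-way up, 13 mm over its underside.
- tile_top (a point): Centre of the upper face of the pale honeycomb ceramic tile, fixed flat on the bench to the right of the turner: 78 (its x) x 105 (its y) mm, upper face 14 mm over the bench.
- stamp: Bystander: bead stamp with a turned wooden handle, standing upright behind and to the right of the turner, 39 mm wide, 134 mm high, loose; origin at the centre of its underside.
- bottle: Bystander: white squeeze bottle with a red tip, standing to the left of the turner, 46 mm wide, 140 mm high, loose; origin at the centre of its underside.
- offcuts: Bystander: stack of rose glass offcuts, 60 x 81 x 11 mm, lying beyond the tile, loose; origin at the centre of its underside.
Mind the look-alikes: they are no part of the job. Leave any blue look-alike of the part that bears lump_center alone.

How it is judged:
On the way, in this order (a step that is already met when the one before it is completed fails the run):
1. the glass lump lies on the ceramic tile, let go (x of lump_center in the frame of tile_top between -0.036 and 0.036 m and y of lump_center in the frame of tile_top between -0.048 and 0.048 m and z of lump_center in the frame of tile_top below 0.022 m and contact force between the fingers and lump below 0.1 N), for 0.2 s.
2. then the key is wound up to its stop (value of joint key above 6.1 rad), for 0.2 s.
At the end, for the whole second after the job is handed in: The key stands within 0.2 rad of its firm stop (the stop is at 6.3 rad on the key's joint), and the glass lump lies at rest on the ceramic tile with its centre above the tile (value of joint key above 6.1 rad and x of lump_center in the frame of tile_top between -0.036 and 0.036 m and y of lump_center in the frame of tile_top between -0.048 and 0.048 m and z of lump_center in the frame of tile_top below 0.022 m and linear speed of lump below 0.02 m/s); the robot touches nothing.
It fails at once if the key is forced (pushed with more than 45 N) (contact force between key and anything else above 45 N).
It fails at once if the lump is dropped or thrown (linear speed of lump above 1.5 m/s).
It fails at once if a bystander is moved more than 30 mm or knocked over (distance of any of stamp, bottle, offcuts from where it was at the start of the episode above 0.03 m or angle between any of stamp, bottle's own z axis and vertical above 0.5 rad).
It also fails if it takes over 72 s, if anything falls off the work surface, if the arm or the gripper's body presses on something with over 40 N, if the wrist force passes 120 N, or if a joint passes its speed limit or range.

### The arm

A 7-joint arm with a two-finger parallel gripper is mounted at the origin on a cart in front of the work surface, level with it; the furniture and walls round the work are solid. World frame = base frame: x ahead of the robot, y to its left, z up, the work surface at z = 0. Lengths are in m, angles in rad, forces in N, time in s.
With the tool pointing down it reaches from about 0.4 to 0.85 m from the base axis. Payload 10.4 kg.
Tool frame: the origin (TCP) lies midway between the tips of the shut fingers; the grasp point (between the pads) lies 19 mm behind it; z points along the fingers, x is the direction in which the jaws open and shut, and the axes are right-handed (so a half turn about z gives the same grasp; the last joint's range is limited). The gripper opens to 85 mm and grips with 20 to 120 N. Pads are 22 mm wide; open, the fingers measure 114 mm over their backs; the gripper's body (76 mm by 85 mm) begins 54 mm behind the grasp point. The pads swing forward as they close: fully open they stand 13 mm farther back than shut.
Start: joints at [1.304, 0.332, -0.065, 1.46, 0.022, 1.35, -0.088], TCP at [0.151, -0.607, 0.231] pointing down, gripper open.
Joint ranges: [-2.6, 2.6], [-0.5, 2.12], [-1.47, 1.34], [0.16, 2.42], [-1.27, 4.41], [0.06, 2.06], [-2.6, 2.6]. Speed limits (rad/s): [2.22, 2.22, 2.79, 2.79, 3.14, 3.14, 3.14].

### API

Orientations are given as a unit quaternion [x, y, z, w].
In Python, from workcell import telemetry, eyes, order gives the robot as it stands.
- The arm moves only by the tool servo_tool, never from a script. Its argument "deltas" is a list of rows, each a list of 3 entries, a list of its own where there are three numbers: the shift along the tool's x, y, z in cm, then the turn about the tool's z in rad, then the finger opening in cm, from 0 to 8.54. A call has 1 to 12 rows; each row shifts and turns the pose as measured when the row begins, along the tool's axes as they then stand; what a row does not reach is not made up. A row lasts 1/12 s, in which the tool goes at most 41.7 mm and 7.16 degrees, less where a joint would pass 70% of its speed; a pose out of reach is approached as far as the arm can. A call is refused whole if a number of a shift passes 4.17 or a number of a turn 0.125, either way. A call with a gripper value outside its range is refused whole. The fingers move at their own pace and stop on an object; "force" is the grip in N (left out, the last holds). Time passes only in rows, so rows that do not move let the fingers close. It gives the time, the measured TCP pose, the force and the opening at its end, in the units of the state.
- telemetry.get_obs(): the state, without advancing time (a new reading comes with each control period).
- eyes.camera(name): name is "side" or "top"; returns (picture, depth): 384x512x3 uint8, blue, green, red; 384x512 float32, m along the optical axis (not along the pixel's ray), 0 where there is no reading.
- eyes.calibration(name): a dict with "fx", "fy", "cx", "cy" (pixels), "distortion" ([k1, k2, p1, p2, k3] as OpenCV has them; the pictures are not rectified), "rvec" (rotation vector, rad) and "tvec" (3), from world to camera coordinates, as OpenCV has them. Camera axes: x right, y down, z forward; pixel columns grow to the right and rows downward; lengths in m; the calibration is good to about 2 mm. A picture is of the moment at which its call begins. calibration takes no time and is no camera call.
- order.hand_in(): hands the job in, once; it reports no verdict.
The state is a dict: "clock": time; "joint_pos": joint angles; "joint_velocities": joint speeds; "tau": joint torques, N m; "position": TCP position; "ee_rot": TCP orientation; "ft_force": force on the tool from outside, world axes, zero at the start; "torque": the same for the moment, N m; "grip_width": opening from 0.0 (shut) to 1.0 (fully open).
Only numpy, scipy, OpenCV 4.12 (cv2) and the standard library are available. Lean on these libraries where they do the work, as an engineer would, in place of code of your own. Each camera call takes 0.05 s, during which the arm holds its last target. There are 200 camera calls.

## Working session

There is one attempt and no reset: what is moved stays moved. The work goes in short steps, Python scripts to look and compute and a tool call to move; the robot and the scene stay as the last step left them, time stands still between calls to the robot, and variables do not carry over. Pictures are saved under pics/ and viewed, about 8 in all and at most 12, crops included, and the job is handed in when it is done.

Besides the shell and the picture viewer there is one more tool, called as name(argument=value, ...) on one line, values as JSON. servo_tool: Moves the arm, as the interface text tells. Its arguments: {"type":"object","properties":{"deltas":{"type":"array"},"force":{"type":"number"}},"required":["deltas"]}

```bash
mkdir -p pics; cat > h.py <<'E'
import numpy as np, cv2
from workcell import telemetry, eyes, order
def cam(n):
    im,d=eyes.camera(n); return im,d,eyes.calibration(n)
def cloud(d,c):
    h,w=d.shape
    K=np.array([[c['fx'],0,c['cx']],[0,c['fy'],c['cy']],[0,0,1.]])
    uv=np.stack(np.meshgrid(np.arange(w),np.arange(h)),-1).reshape(-1,1,2).astype(float)
    n=cv2.undistortPoints(uv,K,np.array(c['distortion'],float)).reshape(h,w,2)
    P=np.dstack([n*d[...,None],d])
    R=cv2.Rodrigues(np.array(c['rvec'],float))[0]
    W=(P-np.array(c['tvec'],float).ravel())@R
    W[d<=0]=np.nan
    return W
def proj(p,c):
    K=np.array([[c['fx'],0,c['cx']],[0,c['fy'],c['cy']],[0,0,1.]])
    return cv2.projectPoints(np.array(p,float).reshape(-1,1,3),np.array(c['rvec'],float),np.array(c['tvec'],float),K,np.array(c['distortion'],float))[0].reshape(-1,2)
E
python3 - <<'E'
from h import *
for n in ('top','side'):
    im,d,c=cam(n); cv2.imwrite(f'pics/{n}0.png',im); W=cloud(d,c); np.savez(f'{n}0.npz',im=im,W=W,d=d)
    print(n,(-cv2.Rodrigues(np.array(c['rvec']))[0].T@np.array(c['tvec'])).ravel())
o=telemetry.get_obs(); print(o)
E
```

```text
top [ 0.36876124 -0.04492621  1.41939027]
side [0.65663072 0.69293395 0.61898798]
{'clock': 0.1, 'joint_pos': array([ 1.30441388,  0.33282433, -0.06471041,  1.46084231,  0.02158735,
        1.34990451, -0.08849532]), 'joint_velocities': array([-0.00057944, -0.00047673, -0.00073538, -0.00243247,  0.00024309,
        0.00013403, -0.00022477]), 'tau': array([ 1.28230338e-03, -6.26747203e+01,  4.93925647e-02, -3.92434001e+01,
        1.63773500e-02,  6.93977578e-03,  1.12602002e-04]), 'position': array([ 0.15078653, -0.60619573,  0.23059291]), 'ee_rot': array([ 7.87846489e-01, -6.15871333e-01, -5.18210348e-04, -3.78678187e-04]), 'ft_force': array([-0.4998824 ,  0.27374381, -0.65698105]), 'torque': array([ 0.01379849, -0.03728707,  0.07468679]), 'grip_width': 0.9991713484135051}
```

View pics/top0.png

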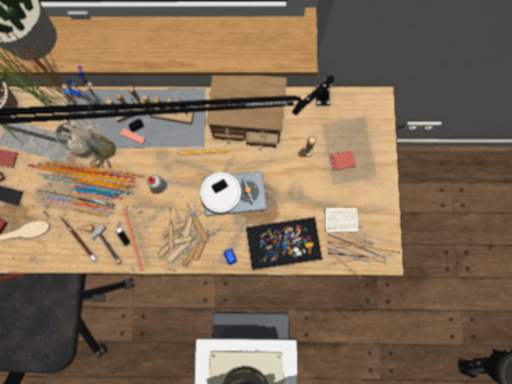

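View pics/side0.png

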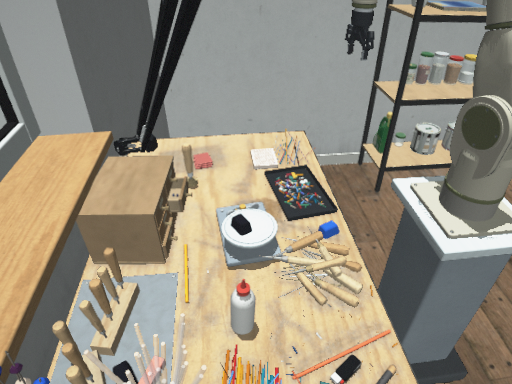

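Top view: lump at (220,186) on the white plate (221,192); key at (250,190); tile (341,219); bottle (156,183); stamp (309,146); offcuts (343,160). Candidates for the lump: the black block on the plate (220,186), the blue look-alike (230,256), the black thing on the mat (137,124), and the black thing by the tools (124,235). I choose the one on the plate and check it in a crop.

```bash
python3 - <<'E'
from h import *
z=np.load('top0.npz'); im=z['im'];W=z['W']
c=eyes.calibration('top'); print(c['fx'])
def fit(m,name,off=(0,0)):
    m=cv2.morphologyEx(m.astype(np.uint8),cv2.MORPH_OPEN,np.ones((2,2)))
    n,l,s,_=cv2.connectedComponentsWithStats(m)
    i=1+np.argmax(s[1:,4]); v=W[l==i]; v=v[~np.isnan(v[:,0])]
    r=cv2.minAreaRect((v[:,:2]*1000).astype(np.float32)); print(name,len(v),'c',np.round(np.array(r[0]),1),'sz',np.round(r[1],1),'ang',round(r[2],1),'zmed',np.median(v[:,2]).round(4),'mean',v.mean(0).round(4))
    return l==i
H,Wd=im.shape[:2]
def box(u0,u1,v0,v1):
    b=np.zeros((H,Wd),bool); b[v0:v1,u0:u1]=1; return b
Z=W[...,2]; g=im.max(2)
fit(box(195,245,165,220)&(Z>.06),'plate+lump')
fit(box(195,245,165,220)&(Z>.06)&(g<90),'lump')
fit(box(195,275,165,220)&(Z>.012),'turner')
fit(box(315,370,200,240)&(Z>.008),'tile')
fit(box(235,265,172,210)&(Z>.034)&(W[...,1]<-.0),'key?')
fit(box(295,320,130,160)&(Z>.03),'stamp'); fit(box(140,170,170,200)&(Z>.03),'bottle')
crop=cv2.resize(im[165:220,190:280],None,fx=8,fy=8,interpolation=cv2.INTER_CUBIC)
s=np.load('side0.npz')['im'][190:280,200:290]
cv2.imwrite('pics/crop0.png',np.hstack([crop,cv2.resize(s,(440,440),interpolation=cv2.INTER_CUBIC)])[:, :][:,::1] if 0 else cv2.resize(np.hstack([crop,cv2.resize(s,(440,440))]),(800,304)))
E
```

```text
428.0297617975217
plate+lump 1240 c [613.6  80.2] sz [124.4 124.9] ang 1.3 zmed 0.068 mean [0.6111 0.079  0.0682]
lump 99 c [627.6  82. ] sz [19.5 42.5] ang 29.4 zmed 0.0904 mean [0.6268 0.0817 0.0874]
turner 2424 c [617.   39.6] sz [129.  207.5] ang 7.0 zmed 0.0567 mean [0.6119 0.0389 0.0461]
tile 632 c [ 530.7 -317.1] sz [ 76.8 108.8] ang 1.2 zmed 0.0119 mean [ 0.5298 -0.316   0.0114]
key? 49 c [608.3 -13.5] sz [50.7 13.1] ang 13.3 zmed 0.0504 mean [ 0.6096 -0.0136  0.0451]
stamp 105 c [ 781.8 -220.4] sz [20.4 67.1] ang 48.6 zmed 0.1174 mean [ 0.7666 -0.2079  0.093 ]
bottle 223 c [639.8 294.8] sz [36.  56.4] ang 29.6 zmed 0.0916 mean [0.6396 0.2854 0.0813]
```

View pics/crop0.png

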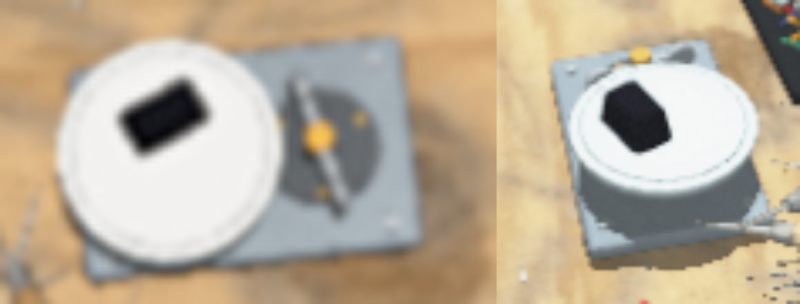

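The crop shows a single black block on the white plate, long axis up to the right, so that is the lump. The key's blade runs from upper left to lower right, with its yellow hub near full-picture (247.6,189.8).

```bash
cat >> h.py <<'E'
def yaw(o):
    x,y,z,w=o['ee_rot']; return np.arctan2(2*(x*y+z*w),1-2*(y*y+z*z))
def plan(target,yawdeg=None,n=None,grip=8.5,o=None):
    """print rows towards target xyz (m) / yaw of tool x (deg)"""
    o=o or telemetry.get_obs(); p=np.array(o['position']); a=yaw(o)
    D=np.array(target)-p
    dy=0 if yawdeg is None else (np.radians(yawdeg)-a+np.pi)%(2*np.pi)-np.pi
    n=n or int(max(np.ceil(np.linalg.norm(D)/.04),np.ceil(abs(dy)/.12),1))
    rows=[]
    for i in range(n):
        t=a+dy*i/n; s=D/n*100
        rows.append([[round(float(s[0]*np.cos(t)+s[1]*np.sin(t)),2),round(float(s[0]*np.sin(t)-s[1]*np.cos(t)),2),round(float(-s[2]),2)],round(float(-dy/n),3),grip])
    print(n,'yaw',np.degrees(a).round(1),'pos',p.round(4)); print(rows)
E
python3 - <<'E'
from h import *
z=np.load('top0.npz'); im=z['im'].astype(int);W=z['W'];c=eyes.calibration('top')
def back(uv,zz):
    K=np.array([[c['fx'],0,c['cx']],[0,c['fy'],c['cy']],[0,0,1.]])
    n=cv2.undistortPoints(np.array(uv,float).reshape(1,1,2),K,np.array(c['distortion'])).ravel()
    R=cv2.Rodrigues(np.array(c['rvec']))[0]; C=-R.T@np.array(c['tvec']).ravel(); d=R.T@np.array([*n,1]); return C+d*(zz-C[2])/d[2]
b=im[180:200,240:258]; m=(b[...,2]-b[...,0]>70); vv,uu=np.nonzero(m); print(m.sum(),back((uu.mean()+240,vv.mean()+180),.059))
# slab edges right: grey corners
for uv in [(190+405/5.517,165+38/5.517),(190+420/5.517,165+245/5.517),(190+85/5.517,165+282/5.517)]: print(back(uv,.022).round(4))
for uv in [(190+297/5.517,165+76/5.517),(190+340/5.517,165+212/5.517)]: print('key tip',back(uv,.048).round(4))
g=im.max(2); v,u=np.nonzero((g<90)[175:200,205:236]); print('lump centroid',back((u.mean()+205,v.mean()+175),.090))
plan([.627,.082,.20],29)
E
```

```text
24 [ 0.6240188  -0.00418641  0.059     ]
[ 0.6904 -0.0556  0.022 ]
[ 0.5638 -0.0649  0.022 ]
[0.5406 0.1348 0.022 ]
key tip [0.6611 0.0086 0.048 ]
key tip [ 0.5795 -0.0175  0.048 ]
lump centroid [0.62933646 0.08462909 0.09      ]
21 yaw -76.0 pos [ 0.1508 -0.6062  0.2306]
[[[-2.63, -2.99, 0.15], -0.087, 8.5], [[-2.36, -3.21, 0.15], -0.087, 8.5], [[-2.07, -3.4, 0.15], -0.087, 8.5], [[-1.77, -3.57, 0.15], -0.087, 8.5], [[-1.45, -3.71, 0.15], -0.087, 8.5], [[-1.12, -3.82, 0.15], -0.087, 8.5], [[-0.78, -3.91, 0.15], -0.087, 8.5], [[-0.44, -3.96, 0.15], -0.087, 8.5], [[-0.09, -3.98, 0.15], -0.087, 8.5], [[0.25, -3.98, 0.15], -0.087, 8.5], [[0.6, -3.94, 0.15], -0.087, 8.5], [[0.94, -3.87, 0.15], -0.087, 8.5], [[1.28, -3.78, 0.15], -0.087, 8.5], [[1.6, -3.65, 0.15], -0.087, 8.5], [[1.91, -3.5, 0.15], -0.087, 8.5], [[2.21, -3.32, 0.15], -0.087, 8.5], [[2.49, -3.11, 0.15], -0.087, 8.5], [[2.75, -2.88, 0.15], -0.087, 8.5], [[2.99, -2.63, 0.15], -0.087, 8.5], [[3.21, -2.36, 0.15], -0.087, 8.5], [[3.4, -2.07, 0.15], -0.087, 8.5]]
```

servo_tool(deltas=[[[-2.6, -3.0, 0], -0.09, 8.5], [[-2.4, -3.2, 0], -0.09, 8.5], [[-2.1, -3.4, 0], -0.09, 8.5], [[-1.8, -3.6, 0], -0.09, 8.5], [[-1.5, -3.7, 0], -0.09, 8.5], [[-1.1, -3.8, 0], -0.09, 8.5], [[-0.8, -3.9, 0], -0.09, 8.5], [[-0.4, -4.0, 0], -0.09, 8.5], [[-0.1, -4.0, 0], -0.09, 8.5], [[0.3, -4.0, 0], -0.09, 8.5], [[0.6, -3.9, 0], -0.09, 8.5], [[0.9, -3.9, 0], -0.09, 8.5]])

```text
clock: 1.1
position: [0.4112, -0.1927, 0.2245]
ee_rot: [0.994, -0.107, -0.005, -0.001]
ft_force: [0.3, 0.6, 0.1]
grip_width: 0.995
```

```bash
python3 -c "
from h import *
plan([.628,.083,.15],29)"
```

```text
9 yaw -12.3 pos [ 0.4112 -0.1927  0.2245]
[[[1.7, -3.51, 0.83], -0.08, 8.5], [[1.98, -3.36, 0.83], -0.08, 8.5], [[2.24, -3.19, 0.83], -0.08, 8.5], [[2.49, -3.0, 0.83], -0.08, 8.5], [[2.72, -2.79, 0.83], -0.08, 8.5], [[2.93, -2.57, 0.83], -0.08, 8.5], [[3.13, -2.32, 0.83], -0.08, 8.5], [[3.3, -2.06, 0.83], -0.08, 8.5], [[3.46, -1.79, 0.83], -0.08, 8.5]]
```

servo_tool(deltas=[[[1.7, -3.5, 0.8], -0.08, 8.5], [[2.0, -3.4, 0.8], -0.08, 8.5], [[2.2, -3.2, 0.8], -0.08, 8.5], [[2.5, -3.0, 0.8], -0.08, 8.5], [[2.7, -2.8, 0.8], -0.08, 8.5], [[2.9, -2.6, 0.8], -0.08, 8.5], [[3.1, -2.3, 0.8], -0.08, 8.5], [[3.3, -2.1, 0.8], -0.08, 8.5], [[3.5, -1.8, 0.8], -0.08, 8.5]])

```text
clock: 1.85
position: [0.6292, 0.1015, 0.149]
ee_rot: [0.964, 0.266, -0.003, -0.0]
ft_force: [0.6, -0.2, 2.2]
grip_width: 0.996
```

```bash
python3 -c "
from h import *
im,d,c=cam('side'); 
a=cv2.resize(im[130:290,170:350],None,fx=3,fy=3,interpolation=cv2.INTER_CUBIC); cv2.imwrite('pics/s1.png',a)
plan([.628,.083,.110],29)
plan([.628,.083,.072],29)"
```

```text
2 yaw 31.6 pos [0.6299 0.1097 0.1456]
[[[-0.78, 1.09, 1.78], 0.023, 8.5], [[-0.75, 1.1, 1.78], 0.023, 8.5]]
2 yaw 31.6 pos [0.6299 0.1097 0.1456]
[[[-0.78, 1.09, 3.68], 0.023, 8.5], [[-0.75, 1.1, 3.68], 0.023, 8.5]]
```

View pics/s1.png

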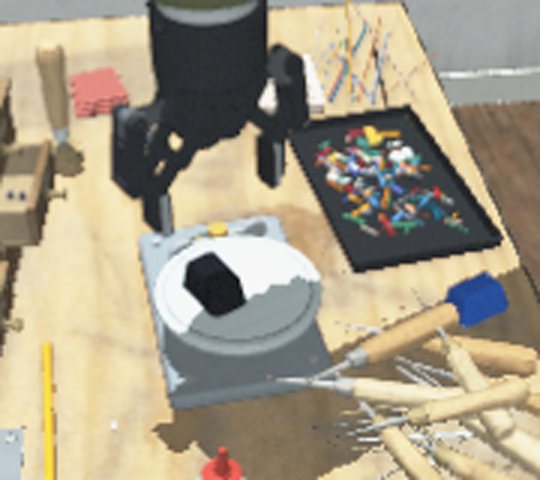

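The side crop shows the open gripper above the plate, with the lump at crop (215,283) still in place. The last fast row coasted past the goal, so I step back.

servo_tool(deltas=[[[-0.8, 1.1, 0.5], 0.02, 8.5], [[-0.7, 1.1, 0.5], 0.02, 8.5], [[0, 0, 0], 0, 8.5], [[0, 0, 0], 0, 8.5]])

```text
clock: 2.23
position: [0.627, 0.0858, 0.1306]
ee_rot: [0.967, 0.255, -0.007, -0.006]
ft_force: [-0.1, 1.3, 0.3]
grip_width: 0.993
```

```bash
python3 -c "
from h import *
plan([.628,.083,.072],29)"
```

```text
2 yaw 29.6 pos [0.627  0.0858 0.1306]
[[[-0.03, 0.15, 2.93], 0.005, 8.5], [[-0.02, 0.15, 2.93], 0.005, 8.5]]
```

servo_tool(deltas=[[[0, 0.2, 1.5], 0, 8.5], [[0, 0.1, 1.5], 0, 8.5], [[0, 0, 1.4], 0, 8.5], [[0, 0, 1.0], 0, 8.5], [[0, 0, 0.4], 0, 8.5], [[0, 0, 0], 0, 8.5], [[0, 0, 0], 0, 8.5]])

```text
clock: 2.82
position: [0.6272, 0.0764, 0.0687]
ee_rot: [0.968, 0.251, -0.006, -0.003]
ft_force: [-0.5, 0.1, 0.8]
grip_width: 0.991
```

servo_tool(deltas=[[[0.3, -0.5, -0.3], 0, 8.5], [[0, 0, 0], 0, 8.5], [[0, 0, 0], 0, 2.5], [[0, 0, 0], 0, 2.5], [[0, 0, 0], 0, 2.5], [[0, 0, 0], 0, 2.5], [[0, 0, 0], 0, 2.5], [[0, 0, 0], 0, 2.5], [[0, 0, 0], 0, 2.5], [[0, 0, 0], 0, 2.5]], force=30)

```text
clock: 3.65
position: [0.6298, 0.0842, 0.0761]
ee_rot: [0.968, 0.251, -0.003, -0.003]
ft_force: [0.5, 0.0, 0.4]
grip_width: 0.34
```

servo_tool(deltas=[[[0, 0, 0], 0, 2.0], [[0, 0, 0], 0, 2.0], [[0, 0, -1.0], 0, 2.0], [[0, 0, -2.0], 0, 2.0], [[0, 0, -2.0], 0, 2.0], [[0, 0, -2.0], 0, 2.0], [[0, 0, -1.0], 0, 2.0], [[0, 0, 0], 0, 2.0]])

```text
clock: 4.32
position: [0.6285, 0.0833, 0.1595]
ee_rot: [0.968, 0.251, -0.006, -0.003]
ft_force: [0.0, 0.0, -0.6]
grip_width: 0.338
```

```bash
python3 -c "
from h import *
print(telemetry.get_obs()['grip_width'])
im,d,c=cam('side'); 
a=cv2.resize(im[110:270,170:350],None,fx=3,fy=3,interpolation=cv2.INTER_CUBIC); cv2.imwrite('pics/s2.png',a)
plan([.530,-.316,.15],0,grip=2.0)"
```

```text
0.33785772008608744
11 yaw 29.1 pos [0.6283 0.0832 0.1586]
[[[-2.55, 2.74, 0.08], 0.046, 2.0], [[-2.42, 2.85, 0.08], 0.046, 2.0], [[-2.28, 2.96, 0.08], 0.046, 2.0], [[-2.14, 3.06, 0.08], 0.046, 2.0], [[-2.0, 3.16, 0.08], 0.046, 2.0], [[-1.85, 3.25, 0.08], 0.046, 2.0], [[-1.7, 3.33, 0.08], 0.046, 2.0], [[-1.54, 3.4, 0.08], 0.046, 2.0], [[-1.39, 3.47, 0.08], 0.046, 2.0], [[-1.22, 3.53, 0.08], 0.046, 2.0], [[-1.06, 3.58, 0.08], 0.046, 2.0]]
```

View pics/s2.png

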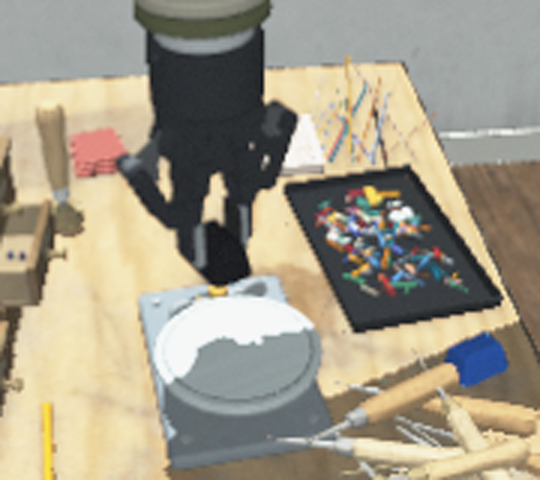

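The lump is held between the fingers at crop (220,250) and the plate is empty.

servo_tool(deltas=[[[-2.5, 2.7, 0.1], 0.05, 2.0], [[-2.4, 2.8, 0.1], 0.05, 2.0], [[-2.3, 2.9, 0.1], 0.05, 2.0], [[-2.1, 3.1, 0.1], 0.05, 2.0], [[-2.0, 3.2, 0.1], 0.05, 2.0], [[-1.9, 3.2, 0.1], 0.05, 2.0], [[-1.7, 3.3, 0.1], 0.05, 2.0], [[-1.5, 3.4, 0.1], 0.05, 2.0], [[-1.4, 3.0, 0.1], 0.05, 2.0], [[-0.8, 2.0, 0.1], 0.05, 2.0], [[0, 0, 0], 0, 2.0], [[0, 0, 0], 0, 2.0]])

```text
clock: 5.37
position: [0.5208, -0.2679, 0.1323]
ee_rot: [1.0, -0.007, -0.015, -0.006]
ft_force: [0.8, 0.6, -0.6]
grip_width: 0.335
```

```bash
python3 -c "
from h import *
plan([.530,-.316,.06],0,grip=2.0,n=6)"
```

```text
6 yaw -0.8 pos [ 0.5208 -0.2679  0.1323]
[[[0.16, 0.8, 1.2], -0.002, 2.0], [[0.16, 0.8, 1.2], -0.002, 2.0], [[0.16, 0.8, 1.2], -0.002, 2.0], [[0.16, 0.8, 1.2], -0.002, 2.0], [[0.16, 0.8, 1.2], -0.002, 2.0], [[0.16, 0.8, 1.2], -0.002, 2.0]]
```

servo_tool(deltas=[[[0.2, 0.9, 1.0], 0, 2.0], [[0.2, 0.9, 1.0], 0, 2.0], [[0.2, 0.9, 1.2], 0, 2.0], [[0.2, 0.9, 1.2], 0, 2.0], [[0.1, 0.8, 1.2], 0, 2.0], [[0, 0.4, 1.0], 0, 2.0], [[0, 0, 0.5], 0, 2.0], [[0, 0, 0], 0, 2.0], [[0, 0, 0], 0, 2.0]])

```text
clock: 6.12
position: [0.5294, -0.3121, 0.048]
ee_rot: [1.0, -0.002, -0.017, -0.009]
ft_force: [-0.5, 0.6, -0.4]
grip_width: 0.336
```

servo_tool(deltas=[[[0, 0.2, 0.8], 0, 2.0], [[0, 0, 0.6], 0, 2.0], [[0, 0, 0.5], 0, 2.0], [[0, 0, 0.2], 0, 2.0], [[0, 0, 0], 0, 2.0], [[0, 0, 0], 0, 2.0]])

```text
clock: 6.62
position: [0.53, -0.3127, 0.0266]
ee_rot: [1.0, -0.001, -0.016, -0.008]
ft_force: [-0.0, 0.3, -1.4]
grip_width: 0.338
```

servo_tool(deltas=[[[0, 0, 0.2], 0, 2.0], [[0, 0, 0.2], 0, 2.0], [[0, 0, 0.1], 0, 2.0], [[0, 0, 0.0], 0, 2.0]])

```text
clock: 6.95
position: [0.5304, -0.3128, 0.0221]
ee_rot: [1.0, -0.001, -0.015, -0.008]
ft_force: [-0.4, -0.2, -1.3]
grip_width: 0.334
```

servo_tool(deltas=[[[0, 0, 0.1], 0, 2.0], [[0, 0, 0.1], 0, 2.0], [[0, 0, 0], 0, 2.0]])

```text
clock: 7.2
position: [0.5306, -0.3129, 0.0222]
ee_rot: [1.0, -0.001, -0.015, -0.007]
ft_force: [-0.5, 0.4, -1.4]
grip_width: 0.337
```

servo_tool(deltas=[[[0, 0, 0], 0, 3.2], [[0, 0, 0], 0, 3.6], [[0, 0, 0], 0, 5], [[0, 0, 0], 0, 7], [[0, 0, 0], 0, 7], [[0, 0, 0], 0, 7], [[0, 0, -1.5], 0, 7], [[0, 0, -3], 0, 7], [[0, 0, -3], 0, 7], [[0, 0, -3], 0, 7], [[0, 0, -2], 0, 7], [[0, 0, 0], 0, 7]])

```text
clock: 8.2
position: [0.5332, -0.3139, 0.1501]
ee_rot: [1.0, -0.001, -0.017, -0.009]
ft_force: [0.4, -0.3, -0.5]
grip_width: 0.818
```

```bash
python3 - <<'E'
from h import *
o=telemetry.get_obs()
im,d,c=cam('side'); a=im[110:240,210:310]
im2,d2,c2=cam('top'); b=im2[165:245,190:370]
A=cv2.resize(a,(400,520),interpolation=cv2.INTER_CUBIC); 
B=cv2.resize(b,(400,178),interpolation=cv2.INTER_CUBIC)
C=cv2.resize(im2[165:220,235:275],(400,342)[::1],interpolation=cv2.INTER_CUBIC) if 0 else cv2.resize(im2[170:215,235:275],(304,342),interpolation=cv2.INTER_CUBIC)
out=np.zeros((520,800,3),np.uint8); out[:,:400]=A; out[:178,400:]=B; out[178:,400:704]=C
cv2.imwrite('pics/s3.png',out); print(o['position'],o['ee_rot'],o['joint_pos'].round(2))
E
```

```text
[ 0.53318991 -0.31393728  0.15012155] [ 9.99820627e-01 -8.11111551e-04 -1.67700264e-02 -8.76487828e-03] [ 0.88  0.46 -0.56  1.52  0.24  1.27  0.29]
```

View pics/s3.png

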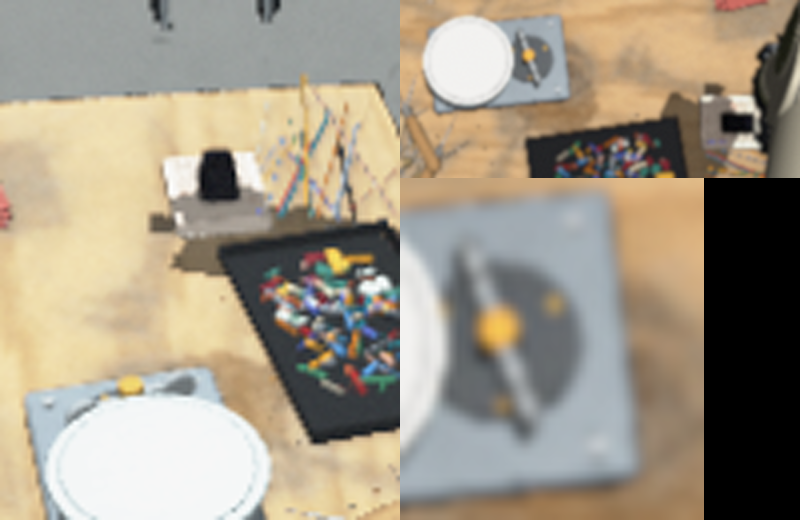

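The lump lies flat on the tile at left panel (217,175), inside the tile's edges. The bystanders look unmoved and the key blade still lies at about 17° world yaw. Next is the key: straddle its far (+x) wing.

```bash
python3 -c "
from h import *
plan([.6655,.0035,.15],107,grip=2.4,n=17)"
```

```text
17 yaw -0.1 pos [ 0.5317 -0.3134  0.1464]
[[[0.78, -1.87, -0.02], -0.11, 2.4], [[0.98, -1.77, -0.02], -0.11, 2.4], [[1.17, -1.65, -0.02], -0.11, 2.4], [[1.35, -1.51, -0.02], -0.11, 2.4], [[1.5, -1.35, -0.02], -0.11, 2.4], [[1.64, -1.18, -0.02], -0.11, 2.4], [[1.76, -0.99, -0.02], -0.11, 2.4], [[1.86, -0.79, -0.02], -0.11, 2.4], [[1.94, -0.58, -0.02], -0.11, 2.4], [[1.99, -0.37, -0.02], -0.11, 2.4], [[2.02, -0.15, -0.02], -0.11, 2.4], [[2.02, 0.07, -0.02], -0.11, 2.4], [[2.0, 0.3, -0.02], -0.11, 2.4], [[1.96, 0.51, -0.02], -0.11, 2.4], [[1.89, 0.72, -0.02], -0.11, 2.4], [[1.8, 0.93, -0.02], -0.11, 2.4], [[1.69, 1.12, -0.02], -0.11, 2.4]]
```

servo_tool(deltas=[[[0.8, -1.9, -0.2], -0.11, 7], [[1.0, -1.8, -0.2], -0.11, 7], [[1.2, -1.6, -0.2], -0.11, 2.4], [[1.3, -1.5, -0.2], -0.11, 2.4], [[1.5, -1.3, -0.2], -0.11, 2.4], [[1.6, -1.2, -0.2], -0.11, 2.4], [[1.8, -1.0, -0.2], -0.11, 2.4], [[1.9, -0.8, -0.2], -0.11, 2.4], [[1.9, -0.6, -0.1], -0.11, 2.4], [[2.0, -0.4, -0.1], -0.11, 2.4], [[2.0, -0.2, -0.1], -0.11, 2.4], [[2.0, 0.1, -0.1], -0.11, 2.4]])

```text
clock: 9.3
position: [0.6139, -0.0838, 0.1458]
ee_rot: [0.775, 0.632, -0.017, -0.031]
ft_force: [-0.3, 0.0, 0.5]
grip_width: 0.284
```

```bash
python3 -c "
from h import *
plan([.6655,.0035,.13],107,grip=2.4)"
```

```text
5 yaw 78.4 pos [ 0.6139 -0.0838  0.1458]
[[[1.92, 0.66, 0.32], -0.1, 2.4], [[1.84, 0.85, 0.32], -0.1, 2.4], [[1.75, 1.03, 0.32], -0.1, 2.4], [[1.64, 1.2, 0.32], -0.1, 2.4], [[1.51, 1.35, 0.32], -0.1, 2.4]]
```

servo_tool(deltas=[[[1.9, 0.7, 0], -0.1, 2.4], [[1.8, 0.8, 0], -0.1, 2.4], [[1.7, 1.0, 0.2], -0.1, 2.4], [[1.4, 1.1, 0.2], -0.08, 2.4], [[0.6, 0.6, 0], -0.05, 2.4], [[0, 0, 0], 0, 2.4], [[0, 0, 0], 0, 2.4]])

```text
clock: 9.88
position: [0.6542, 0.0005, 0.1274]
ee_rot: [0.607, 0.793, -0.012, -0.042]
ft_force: [-0.5, -0.2, 0.4]
grip_width: 0.28
```

```bash
python3 -c "
from h import *
from scipy.spatial.transform import Rotation as R
o=telemetry.get_obs()
print(R.from_quat(o['ee_rot']).as_matrix().round(3), o['joint_pos'].round(2))
plan([.6655,.0035,.09],107,grip=2.4)"
```

```text
[[-0.259  0.962 -0.082]
 [ 0.965  0.262  0.031]
 [ 0.052 -0.071 -0.996]] [ 0.55  0.71 -0.93  1.38  0.5   1.39  1.46]
1 yaw 105.0 pos [6.542e-01 5.000e-04 1.274e-01]
[[[-0.0, 1.17, 3.74], -0.034, 2.4]]
```

```bash
cat >> h.py <<'E'
from scipy.spatial.transform import Rotation as Rt
def path(pts,yaws,grip):
    """rows through world points; yaws (deg) of tool x at each point; from the current pose"""
    o=telemetry.get_obs(); R=Rt.from_quat(o['ee_rot']); p=np.array(o['position']); a=np.degrees(yaw(o))
    print('pos',p.round(4),'yaw',a.round(1),'F',o['ft_force'].round(1)); rows=[]
    for q,y in zip(pts,yaws):
        s=R.inv().apply(np.array(q)-p)*100; t=-np.radians((y-a+180)%360-180)
        rows.append([[round(float(v),2) for v in s],round(float(t),3),grip]); R=R*Rt.from_euler('z',t); p=np.array(q); a=y
    print(rows)
C=np.array([.622,-.0045])
def pose(beta,r,off,z):
    """TCP point for blade yaw beta (deg), radius r, offset clockwise of blade; tool yaw = beta+90"""
    b=np.radians(beta); e=np.array([np.cos(b),np.sin(b)]); n=np.array([np.sin(b),-np.cos(b)])
    return [*(C+r*e+off*n),z]
E
python3 -c "
from h import *
P=[pose(17,.044,.005,z) for z in (.115,.10,.085,.08)]; print(P[-1])
path(P,[107]*4,2.4)"
```

```text
[np.float64(0.6655392677859873), np.float64(0.00358283122798524), 0.08]
pos [6.542e-01 5.000e-04 1.274e-01] yaw 105.0 F [-0.5 -0.2  0.4]
[[[-0.06, 1.26, 1.15], -0.034, 2.4], [[-0.08, 0.1, 1.49], -0.0, 2.4], [[-0.08, 0.1, 1.49], -0.0, 2.4], [[-0.03, 0.03, 0.5], -0.0, 2.4]]
```

servo_tool(deltas=[[[-0.1, 1.2, 1.0], -0.03, 2.4], [[-0.1, 0.1, 1.0], 0, 2.4], [[-0.1, 0.1, 1.0], 0, 2.4], [[0, 0, 0.5], 0, 2.4], [[0, 0, 0], 0, 2.4], [[0, 0, 0], 0, 2.4]])

```text
clock: 10.38
position: [0.6624, -0.0023, 0.0855]
ee_rot: [0.6, 0.799, -0.015, -0.044]
ft_force: [-0.3, 0.3, -0.3]
grip_width: 0.284
```

```bash
python3 -c "
from h import *
P=[pose(17,.044,.005,z) for z in (.075,.065,.06)]
path(P,[107]*3,2.4)
im,d,c=cam('side'); im2,d2,c2=cam('top')
o=np.zeros((480,800,3),np.uint8); o[:,:480]=cv2.resize(im[170:270,200:300],(480,480),interpolation=cv2.INTER_CUBIC); o[:320,480:]=cv2.resize(im2[165:215,220:270],(320,320),interpolation=cv2.INTER_CUBIC)
cv2.imwrite('pics/s4.png',o)"
```

```text
pos [ 0.6624 -0.0023  0.0855] yaw 106.0 F [-0.3  0.3 -0.3]
[[[0.43, 0.54, 1.03], -0.017, 2.4], [[-0.05, 0.07, 1.0], -0.0, 2.4], [[-0.03, 0.04, 0.5], -0.0, 2.4]]
```

View pics/s4.png

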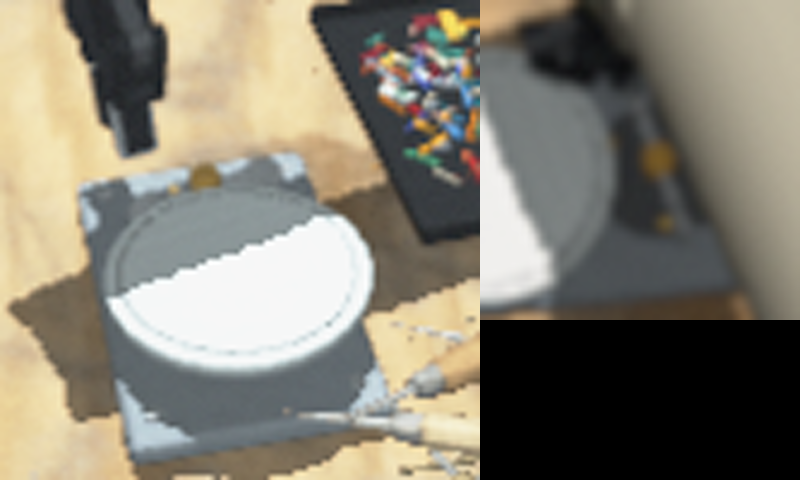

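The side view shows the fingers over the far wing at left panel (130,150), clear of the plate rim. The top view is largely hidden by the arm. Descend gently.

servo_tool(deltas=[[[0.4, 0.5, 0.4], -0.02, 2.4], [[0.2, 0, 0.7], 0, 2.4], [[0.1, 0, 0.7], 0, 2.4], [[0, 0, 0.3], 0, 2.4], [[0, 0, 0], 0, 2.4]])

```text
clock: 10.9
position: [0.6646, 0.0079, 0.0648]
ee_rot: [0.591, 0.805, -0.013, -0.043]
ft_force: [0.2, 0.2, -0.5]
grip_width: 0.281
```

```bash
python3 -c "
from h import *
P=[pose(17,.044,.005,z) for z in (.055,.045,.037)]; print(P[2])
path(P,[107]*3,2.4)"
```

```text
[np.float64(0.6655392677859873), np.float64(0.00358283122798524), 0.037]
pos [0.6646 0.0079 0.0648] yaw 107.3 F [ 0.2  0.2 -0.5]
[[[-0.5, 0.03, 0.96], 0.006, 2.4], [[-0.05, 0.07, 1.0], -0.0, 2.4], [[-0.04, 0.06, 0.8], -0.0, 2.4]]
```

servo_tool(deltas=[[[-0.4, 0, 0.2], 0, 2.4], [[0, 0.1, 0.6], 0, 2.4], [[0, 0.1, 0.6], 0, 2.4], [[0, 0.1, 0.6], 0, 2.4], [[0, 0, 0.4], 0, 2.4], [[0, 0, 0.1], 0, 2.4], [[0, 0, 0], 0, 2.4]])

```text
clock: 11.48
position: [0.6665, 0.0051, 0.036]
ee_rot: [0.591, 0.805, -0.013, -0.043]
ft_force: [1.2, -0.8, 0.1]
grip_width: 0.283
```

```bash
python3 -c "
from h import *
B=[16,13,8,3,-2,-7,-12,-17]
path([pose(b,.042,.0085,.037) for b in B],[b+90 for b in B],2.4)"
```

```text
pos [0.6665 0.0051 0.036 ] yaw 107.3 F [ 1.2 -0.8  0.1]
[[[-0.54, -0.36, -0.1], 0.023, 2.4], [[-0.22, -0.05, -0.01], 0.052, 2.4], [[-0.36, -0.09, -0.01], 0.087, 2.4], [[-0.36, -0.09, -0.01], 0.087, 2.4], [[-0.36, -0.09, -0.0], 0.087, 2.4], [[-0.36, -0.09, -0.0], 0.087, 2.4], [[-0.36, -0.09, 0.0], 0.087, 2.4], [[-0.36, -0.09, 0.0], 0.087, 2.4]]
```

servo_tool(deltas=[[[-0.5, -0.3, -0.1], 0.02, 2.4], [[-0.2, 0, 0], 0.05, 2.4], [[-0.4, -0.1, 0], 0.09, 2.4], [[-0.4, -0.1, 0], 0.09, 2.4], [[-0.4, -0.1, 0], 0.09, 2.4], [[-0.4, -0.1, 0], 0.09, 2.4]])

```text
clock: 11.98
position: [0.663, -0.0096, 0.0376]
ee_rot: [0.753, 0.656, -0.017, -0.043]
ft_force: [1.9, 4.8, -2.3]
grip_width: 0.28
```

```bash
cat >> h.py <<'E'
def arc(b0,step,n,r=.042,off=.0085,z=.037,grip=2.4):
    o=telemetry.get_obs(); p=o['position'][:2]-C; y=np.degrees(yaw(o))
    b=np.radians(y-90); print('tool beta',(y-90).round(1),'r',(p@[np.cos(b),np.sin(b)]).round(4),'off',(p@[np.sin(b),-np.cos(b)]).round(4),'clock',o['clock'],'q7',o['joint_pos'][6].round(2))
    B=[b0-step*i for i in range(n)]
    path([pose(q,r,off,z) for q in B],[q+90 for q in B],grip)
E
python3 -c "
from h import *
arc(-12,6,12)"
```

```text
tool beta -7.9 r 0.0413 off -0.0006 clock 11.9833 q7 1.08
pos [ 0.663  -0.0096  0.0376] yaw 82.1 F [ 1.9  4.8 -2.3]
[[[-1.21, 0.0, 0.02], 0.071, 2.4], [[-0.43, -0.11, -0.0], 0.105, 2.4], [[-0.43, -0.11, 0.0], 0.105, 2.4], [[-0.43, -0.11, 0.01], 0.105, 2.4], [[-0.43, -0.11, 0.01], 0.105, 2.4], [[-0.43, -0.11, 0.02], 0.105, 2.4], [[-0.43, -0.11, 0.02], 0.105, 2.4], [[-0.43, -0.11, 0.02], 0.105, 2.4], [[-0.43, -0.11, 0.03], 0.105, 2.4], [[-0.43, -0.11, 0.03], 0.105, 2.4], [[-0.43, -0.11, 0.03], 0.105, 2.4], [[-0.43, -0.11, 0.04], 0.105, 2.4]]
```

servo_tool(deltas=[[[-0.7, 0, 0], 0, 2.4], [[-0.7, 0, 0], 0.03, 2.4], [[-0.7, -0.1, 0], 0.08, 2.4], [[-0.7, -0.1, 0], 0.08, 2.4], [[-0.7, -0.1, 0], 0.1, 2.4], [[-0.7, -0.1, 0], 0.1, 2.4]])

```text
clock: 12.48
position: [0.6505, -0.0364, 0.0383]
ee_rot: [0.868, 0.493, -0.018, -0.045]
ft_force: [2.4, 8.2, -3.5]
grip_width: 0.279
```

```bash
python3 -c "
from h import *
arc(-40,6,3)"
```

```text
tool beta -30.8 r 0.0408 off 0.0128 clock 12.4833 q7 0.76
pos [ 0.6505 -0.0364  0.0383] yaw 59.2 F [ 2.4  8.2 -3.5]
[[[-0.23, -0.06, 0.13], 0.16, 2.4], [[-0.43, -0.11, 0.01], 0.105, 2.4], [[-0.43, -0.11, 0.02], 0.105, 2.4]]
```

servo_tool(deltas=[[[-0.6, -0.1, 0.1], 0.12, 2.4], [[-0.6, -0.1, 0], 0.12, 2.4], [[-0.6, -0.1, 0.1], 0.12, 2.4], [[-0.6, -0.1, 0], 0.12, 2.4], [[-0.6, -0.1, 0.1], 0.12, 2.4], [[-0.6, -0.1, 0], 0.12, 2.4]])

```text
clock: 12.98
position: [0.6248, -0.0451, 0.0401]
ee_rot: [0.989, 0.141, -0.025, -0.042]
ft_force: [7.1, 3.4, -4.9]
grip_width: 0.279
```

```bash
python3 -c "
from h import *
arc(-70,6,3)"
```

```text
tool beta -73.6 r 0.0397 off 0.0088 clock 12.9833 q7 0.11
pos [ 0.6248 -0.0451  0.0401] yaw 16.4 F [ 7.1  3.4 -4.9]
[[[0.31, 0.3, 0.27], -0.064, 2.4], [[-0.43, -0.11, 0.02], 0.105, 2.4], [[-0.43, -0.11, 0.03], 0.105, 2.4]]
```

servo_tool(deltas=[[[-0.6, 0, 0.2], 0.11, 2.4], [[-0.6, 0, 0.1], 0.11, 2.4], [[-0.6, 0, 0.1], 0.11, 2.4], [[-0.6, -0.1, 0.1], 0.11, 2.4], [[-0.6, -0.1, 0.1], 0.11, 2.4], [[-0.6, -0.1, 0.1], 0.11, 2.4]])

```text
clock: 13.48
position: [0.5983, -0.0379, 0.0409]
ee_rot: [0.978, -0.204, -0.026, -0.037]
ft_force: [7.2, 0.4, -3.3]
grip_width: 0.281
```

```bash
python3 -c "
from h import *
arc(-110,6,3)"
```

```text
tool beta -113.4 r 0.0401 off 0.0085 clock 13.4833 q7 -0.53
pos [ 0.5983 -0.0379  0.0409] yaw -23.4 F [ 7.2  0.4 -3.3]
[[[0.27, 0.26, 0.36], -0.06, 2.4], [[-0.43, -0.11, 0.03], 0.105, 2.4], [[-0.43, -0.11, 0.04], 0.105, 2.4]]
```

servo_tool(deltas=[[[-0.6, 0, 0.3], 0.11, 2.4], [[-0.6, 0, 0.2], 0.11, 2.4], [[-0.6, -0.1, 0.2], 0.11, 2.4], [[-0.6, -0.1, 0.1], 0.11, 2.4], [[-0.6, -0.1, 0.1], 0.11, 2.4]])

```text
clock: 13.9
position: [0.5845, -0.0212, 0.0403]
ee_rot: [0.878, -0.476, -0.024, -0.031]
ft_force: [4.2, -2.9, -4.4]
grip_width: 0.282
```

```bash
python3 -c "
from h import *
arc(-146,6,3)"
```

```text
tool beta -146.9 r 0.0405 off 0.0065 clock 13.9 q7 -1.09
pos [ 0.5845 -0.0212  0.0403] yaw -56.9 F [ 4.2 -2.9 -4.4]
[[[-0.11, 0.17, 0.34], -0.016, 2.4], [[-0.43, -0.11, 0.03], 0.105, 2.4], [[-0.43, -0.11, 0.04], 0.105, 2.4]]
```

servo_tool(deltas=[[[-0.6, 0, 0.2], 0.08, 2.4], [[-0.6, -0.1, 0.1], 0.1, 2.4], [[-0.5, -0.1, 0.1], 0.08, 2.4]])

```text
clock: 14.15
position: [0.5809, -0.0095, 0.04]
ee_rot: [0.803, -0.594, -0.024, -0.028]
ft_force: [0.8, -5.6, -0.8]
grip_width: 0.284
```

```bash
python3 -c "
from h import *
arc(-160,6,1)"
```

```text
tool beta -163.0 r 0.0408 off 0.0072 clock 14.15 q7 -1.37
pos [ 0.5809 -0.0095  0.04  ] yaw -73.0 F [ 0.8 -5.6 -0.8]
[[[0.11, 0.16, 0.29], -0.052, 2.4]]
```

servo_tool(deltas=[[[-0.5, 0, 0.1], 0.06, 2.4], [[-0.4, 0, 0.1], 0.05, 2.4]])

```text
clock: 14.32
position: [0.5799, -0.0037, 0.04]
ee_rot: [0.766, -0.642, -0.023, -0.027]
ft_force: [2.0, -4.5, -0.5]
grip_width: 0.284
```

servo_tool(deltas=[[[-0.4, 0, 0], 0.04, 2.4]])

```text
clock: 14.4
position: [0.5797, -0.0012, 0.0405]
ee_rot: [0.752, -0.659, -0.022, -0.026]
ft_force: [1.4, -5.5, -3.6]
grip_width: 0.282
```

servo_tool(deltas=[[[-0.4, 0, 0], 0.04, 2.4]])

```text
clock: 14.48
position: [0.5794, 0.0011, 0.041]
ee_rot: [0.737, -0.675, -0.022, -0.025]
ft_force: [2.0, -5.6, -3.6]
grip_width: 0.285
```

servo_tool(deltas=[[[-0.4, 0, 0.1], 0.04, 2.4], [[-0.4, 0, 0.1], 0.04, 2.4]])

```text
clock: 14.65
position: [0.5802, 0.0025, 0.0408]
ee_rot: [-0.707, 0.707, 0.019, 0.023]
ft_force: [-0.4, -15.9, 5.4]
grip_width: 0.283
```

servo_tool(deltas=[[[-0.4, 0, 0.1], 0.04, 2.4]])

```text
clock: 14.73
position: [0.5806, 0.0021, 0.0408]
ee_rot: [-0.69, 0.723, 0.017, 0.021]
ft_force: [-3.5, -13.0, 6.6]
grip_width: 0.281
```

servo_tool(deltas=[[[-0.4, 0, 0.1], 0.04, 2.4]])

```text
clock: 14.82
position: [0.5809, 0.0018, 0.0409]
ee_rot: [-0.674, 0.739, 0.016, 0.019]
ft_force: [-5.0, -12.7, 8.9]
grip_width: 0.283
```

Force jumped from about 6 N to 16 N. But at this angle the leading finger could be touching the plate rim, so this may not be the stop. I back off and check from a picture.

servo_tool(deltas=[[[0.4, 0, 0], -0.05, 2.4], [[0.3, 0, 0], -0.05, 2.4], [[0, 0, 0], 0, 2.4], [[0, 0, -1.0], 0, 2.4], [[0, 0, -2.0], 0, 2.4], [[0, 0, -3.0], 0, 2.4], [[0, 0, -3.0], 0, 2.4], [[0, 0, -3.0], 0, 0], [[0, 0, -2], 0, 0], [[0, 0, 0], 0, 0]])

```text
clock: 15.65
position: [0.578, -0.0121, 0.1927]
ee_rot: [-0.706, 0.708, 0.015, 0.021]
ft_force: [0.0, 0.7, 0.2]
grip_width: 0.001
```

```bash
python3 -c "
from h import *
o=telemetry.get_obs(); print(o['joint_pos'].round(2),o['clock'])
C2=[.622,-.0045]
path([[.56,-.10,.17]],[-90],0)"
```

```text
[ 0.22  0.27 -0.3   1.64  0.03  1.24 -1.65] 15.65
pos [ 0.578  -0.0121  0.1927] yaw -90.1 F [0.  0.7 0.2]
[[[8.89, 1.8, 1.82], -0.002, 0]]
```

servo_tool(deltas=[[[3, 0.5, 0], 0, 0], [[4, 0.5, 0], 0, 0], [[4, 0.5, 0], 0, 0], [[3, 0, 0], 0, 0], [[0, 0, 0], 0, 0]])

```text
clock: 16.07
position: [0.5637, -0.1514, 0.1905]
ee_rot: [0.707, -0.706, -0.012, -0.024]
ft_force: [-1.0, -1.2, -0.5]
grip_width: 0.002
```

```bash
python3 -c "
from h import *
im,d,c=cam('side'); im2,d2,c2=cam('top')
o=np.zeros((480,800,3),np.uint8); o[:400,:400]=cv2.resize(im[185:265,210:290],(400,400),interpolation=cv2.INTER_CUBIC); o[:400,400:]=cv2.resize(im2[165:215,230:280],(400,400),interpolation=cv2.INTER_CUBIC)
cv2.imwrite('pics/s5.png',o); print(telemetry.get_obs()['position'])"
```

```text
[ 0.56463517 -0.14556991  0.19075705]
```

View pics/s5.png

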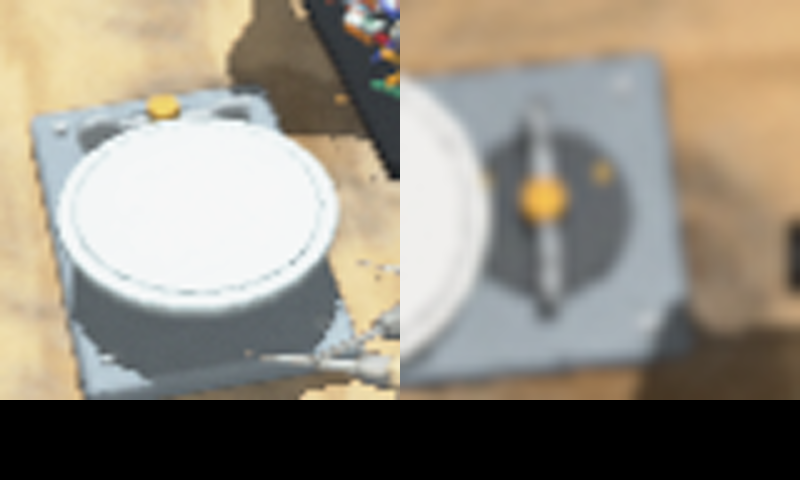

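Blade tips in the right panel are at (540,100) and (548,315), which is within a few degrees of the frame's x axis. The key has turned about 193° from its start, so it looks to be at about 6.3 rad. One gentle confirming push with shut fingers from the side away from the plate will settle the ambiguous contact.

```bash
python3 -c "
from h import *
P=[pose(-176,.036,-.028,z) for z in (.19,.13,.08,.037)]; print(P[0],Rt.from_quat(telemetry.get_obs()['ee_rot']).as_matrix()[:,2].round(3))
path(P,[-86]*4,0)"
```

```text
[np.float64(0.5880408754554819), np.float64(-0.0349430264620636), 0.19] [ 0.017  0.054 -0.998]
pos [ 0.5646 -0.1456  0.1908] yaw -89.6 F [0.6 1.2 0.7]
[[[-11.03, -2.41, 0.71], -0.063, 0], [[0.32, 0.12, 5.99], -0.0, 0], [[0.26, 0.1, 4.99], -0.0, 0], [[0.23, 0.09, 4.29], -0.0, 0]]
```

servo_tool(deltas=[[[-3.5, -0.8, 0.2], -0.03, 0], [[-3.5, -0.8, 0.2], -0.03, 0], [[-2.5, -0.6, 0.2], 0, 0], [[-0.8, -0.2, 0.1], 0, 0], [[0, 0, 1], 0, 0], [[0, 0, 2], 0, 0], [[0, 0, 2], 0, 0], [[0, 0, 2], 0, 0], [[0, 0, 1], 0, 0], [[0, 0, 0], 0, 0], [[0, 0, 0], 0, 0]])

```text
clock: 17.08
position: [0.5854, -0.0232, 0.1054]
ee_rot: [0.733, -0.68, -0.014, -0.027]
ft_force: [-0.2, 0.8, -0.9]
grip_width: -0.002
```

```bash
python3 -c "
from h import *
P=[pose(-176,.036,-.028,z) for z in (.08,.037)]
path(P,[-86]*4,0)"
```

```text
pos [ 0.5854 -0.0232  0.1054] yaw -85.7 F [-0.2  0.8 -0.9]
[[[1.33, -0.13, 2.47], 0.005, 0], [[0.24, 0.09, 4.29], -0.0, 0]]
```

servo_tool(deltas=[[[1.2, 0, 0.5], 0, 0], [[0.2, 0, 1.0], 0, 0], [[0.1, 0, 1.0], 0, 0], [[0.1, 0, 1.0], 0, 0], [[0.1, 0, 1.0], 0, 0], [[0.1, 0, 0.6], 0, 0], [[0, 0, 0.3], 0, 0], [[0, 0, 0], 0, 0], [[0, 0, 0], 0, 0]])

```text
clock: 17.83
position: [0.5892, -0.0417, 0.0469]
ee_rot: [0.732, -0.681, -0.012, -0.028]
ft_force: [0.0, -0.3, 0.1]
grip_width: -0.004
```

servo_tool(deltas=[[[0, 0, 0.5], 0, 0], [[0, 0, 0.3], 0, 0], [[-0.4, 0, 0], 0, 0], [[-0.4, 0, 0], 0, 0], [[-0.3, 0, 0], 0, 0], [[0, 0, 0], 0, 0]])

```text
clock: 18.33
position: [0.5894, -0.0283, 0.0402]
ee_rot: [0.732, -0.681, -0.012, -0.028]
ft_force: [-0.3, 0.3, -0.1]
grip_width: 0.003
```

servo_tool(deltas=[[[-0.3, 0, 0], 0, 0], [[-0.3, 0, 0], 0, 0]])

```text
clock: 18.5
position: [0.5891, -0.0221, 0.0409]
ee_rot: [0.732, -0.681, -0.011, -0.028]
ft_force: [0.6, -3.2, -1.3]
grip_width: 0.005
```

servo_tool(deltas=[[[-0.3, 0, 0], 0, 0], [[-0.3, 0, 0], 0, 0]])

```text
clock: 18.67
position: [0.589, -0.022, 0.0411]
ee_rot: [0.731, -0.682, -0.008, -0.026]
ft_force: [2.8, -10.6, -3.5]
grip_width: -0.003
```

servo_tool(deltas=[[[-0.5, 0, 0], 0, 0], [[-0.6, 0, 0], 0, 0]])

```text
clock: 18.83
position: [0.5889, -0.0217, 0.0412]
ee_rot: [0.728, -0.685, -0.004, -0.023]
ft_force: [2.8, -19.5, -3.5]
grip_width: -0.003
```

19.5 N moved it only 0.3 mm, so this is the firm stop. Back off, raise, and take a last look.

servo_tool(deltas=[[[0.5, 0, 0], 0, 0], [[0.8, 0, 0], 0, 0], [[0.5, 0, -1], 0, 0], [[0, 0, -3], 0, 0], [[0, 0, -3], 0, 0], [[0, 0, -3], 0, 0], [[0, 0, -3], 0, 0], [[2, -1, -2], 0, 0], [[3, -2, -1], 0, 0], [[3, -2, 0], 0, 0], [[0, 0, 0], 0, 0], [[0, 0, 0], 0, 0]])

```text
clock: 19.83
position: [0.642, -0.1255, 0.2152]
ee_rot: [0.73, -0.683, -0.003, -0.025]
ft_force: [-0.8, 1.2, 0.3]
grip_width: -0.002
```

```bash
python3 -c "
from h import *
im,d,c=cam('side'); im2,d2,c2=cam('top')
o=np.zeros((400,800,3),np.uint8); o[:400,:400]=cv2.resize(im2[130:250,140:380],(400,200)) .repeat(1,0) if 0 else cv2.resize(im[135:335,140:340],(400,400)); o[:400,400:]=cv2.resize(im2[165:215,230:280],(400,400),interpolation=cv2.INTER_CUBIC)
cv2.imwrite('pics/s6.png',o)
W=cloud(d2,c2); g=im2.max(2); m=(g<80)&(np.abs(W[...,0]-.53)<.05)&(np.abs(W[...,1]+.316)<.06); v=W[m]; print('lump',m.sum(),np.nanmean(v,0))
m=np.linalg.norm(W[...,:2]-[.64,.287],axis=-1)<.04; print('bottle z',np.nanmax(W[m][:,2]))
print(telemetry.get_obs()['position'],telemetry.get_obs()['ft_force'])"
```

```text
lump 107 [ 0.52855874 -0.30868551  0.03464208]
bottle z 0.13683773540541497
[ 0.64114408 -0.12543564  0.2144241 ] [-0.46397911 -0.51409664 -0.35097433]
```

View pics/s6.png

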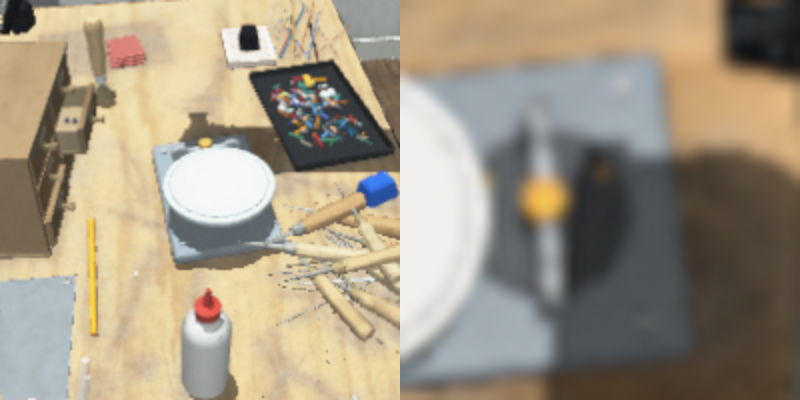

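The lump sits on the tile at left panel (249,38). The stamp, bottle and offcuts are upright and in place. The key blade runs from (540,100) to (550,310) in the right panel, unchanged after the second push. The arm is clear, so I hand in.

```bash
python3 -c "
from workcell import order
print(order.hand_in())"
```

```text
the job is handed in; nothing more can be done
None
```

I set the black glass lump on the ceramic tile, wound the key clockwise to its stop, and handed the job in at about 20 s on the robot's clock. The hand-in gave no verdict.

- **Lump:** the last camera check put its centre at about (0.529, -0.309) m, within about 8 mm of the tile's centre, lying flat and let go.
- **Key:** I turned it about 193°.
    - **First contact:** force rose to about 17 N, but I couldn't trust it, because by my estimate the front finger could have been against the plate's rim.
    - **Second push:** I backed off and pushed again with shut fingers from the side away from the plate. Force rose to 19.5 N with only 0.3 mm of movement, so I take that as the firm stop.
    - **Final angle:** the blade reads about 6.3 rad in the pictures, good to about 0.07 rad. It stayed put after I let go.
- **Bystanders:** the stamp, bottle and offcuts looked upright and unmoved in the last picture. I did not measure their shift.
- **Tool tilt:** the tool drifted up to about 5° off vertical during the work. It caused no trouble.

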